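# Side-load test of a sample bottle

## Robot

A 6-joint arm with a two-finger parallel gripper is mounted at the origin on a cart in front of the work surface, level with it; the furniture and walls round the work are solid. World frame = base frame: x ahead of the robot, y to its left, z up, the work surface at z = 0. Lengths are in m, angles in rad, forces in N, time in s.
With the tool pointing down it reaches from about 0.4 to 0.925 m from the base axis. Payload 3.4 kg.
Tool frame: the origin (TCP) lies at the very end of the fingers, on their centre line; the grasp point (between the pads) lies 19 mm behind it; z points along the fingers, y is the line along which they close (so a half turn about z gives the same grasp; the last joint's range is limited). The gripper opens to 85 mm and grips with 20 to 120 N. Pads are 22 mm wide; open, the fingers measure 114 mm over their backs; the gripper's body (76 mm by 85 mm) begins 54 mm behind the grasp point. The pads swing forward as they close: fully open they stand 13 mm farther back than shut.
Start: joints at [-1.389, 0.307, 1.506, -0, 1.328, -0.073], TCP at [0.145, -0.556, 0.231] pointing down, gripper open.
Joint ranges: [-3.12, 3.12], [-1.05, 2.28], [0.14, 2.33], [-1.42, 4.57], [0.1, 2.73], [-2.68, 2.68]. Speed limits (rad/s): [2.57, 2.57, 3.14, 3.14, 3.14, 3.14].

## Interface

Orientations are given as [roll, pitch, yaw] about the fixed x, y, z axes, in that order (R = Rz(yaw) Ry(pitch) Rx(roll)).
In Python, from rig import monitor, cams, workorder gives the robot as it stands.
- The arm moves only by the tool servo_tool, never from a script. Its argument "series" is a list of rows, each a list of 7 numbers: the turn, a rotation vector about the tool's x, y, z each as a share of 60 degrees, from -1 to 1, then the shift along the tool's x, y, z each as a share of 30 cm, from -1 to 1, then the opening, from 0 (shut) to 1 (fully open). A call has 1 to 5 rows; each row is the pose to reach, as a shift and turn from the pose commanded when the call began, along the tool's axes at that moment; what a row does not reach only later rows make up. A row lasts 1/8 s, in which the tool goes at most 62.5 mm and 10.7 degrees, less where a joint would pass 70% of its speed; a pose out of reach is approached as far as the arm can. A call with a number of a shift or a turn outside -1 to 1 is refused whole. A call with a gripper value outside its range is refused whole. The fingers move at their own pace and stop on an object; "squeeze" is the grip in N (left out, the last holds). Time passes only in rows, so rows that repeat a pose let the fingers close. It gives the time, the measured TCP pose, the force, the opening and the grip force at its end, in the units of the state.
- monitor.state(): the state, without advancing time (a new reading comes with each control period).
- cams.snapshot(name): name is "scene" or "top"; returns a dict with "img" (420x560x3 uint8, red, green, blue), "intrinsics" (3x3 intrinsics, pixels), "R" (3x3) and "t" (3): a world point X has camera coordinates R X + t. Camera axes: x right, y down, z forward; pixel columns grow to the right and rows downward; lengths in m; the calibration is good to about 2 mm. A picture is of the moment at which its call begins. There is no depth.
- workorder.finish_job(): hands the job in; it is judged then, once.
The state is a dict: "time": time; "joint_pos": joint angles; "dq": joint speeds; "joint_torque": joint torques, N m; "eef_pos": TCP position; "tool_rot": TCP orientation; "wrist_force": force on the tool from outside, world axes, zero at the start; "moment": the same for the moment, N m; "grip_width": opening from 0.0 (shut) to 1.0 (fully open); "grasp_force": force on a finger pad.
Only numpy, scipy, OpenCV 4.12 (cv2) and the standard library are available. Lean on these libraries where they do the work, as an engineer would, in place of code of your own. Each camera call takes 0.05 s, during which the arm holds its last target. There are 200 camera calls.

## Task

Stand the white sample bottle upright in the bay of the small test stand, between its two jaws, and let go of it; then push the orange pusher pad so that the bottle is squeezed against the sprung gauge jaw until the gauge's black pointer is in the green band, never past the red line. Keep the pointer in the band for at least three seconds and finish still holding the pusher there, touching neither the bottle nor the gauge jaw; leave the beaker, tape roll and timer where they are.

Things in the scene. Friction and masses are not known exactly. Their poses are not given: they have to be found in the camera images.
- bottle_center (a point): Half-way up the loose white plastic sample bottle (48 mm diameter, 112 mm tall, narrower neck above about 80 mm; 85 to 170 g), upright on the worktop; 56 mm above its underside, z along its axis. Best gripped across the body about 70 mm above its underside, so that the gripper clears the neck.
- bottle: The same bottle; origin at the centre of its underside.
- test_stand: Grey test stand fixed to the worktop; origin on the worktop below the middle of the bay. x is the pushing direction, from the orange pusher to the gauge jaw, blue end block and spring cartridge; y to the left, z up. Bed from x -130 to +160 mm, 104 mm wide, 14 mm thick. Two guide rails along x, inner sides at y -30 and +30 mm, tops 24 mm above the worktop. The bay is open above.
- bay (a point): Middle of the bay, on the top of the bed (14 mm above the worktop), axes as the stand's. The bottle stands here, between the rails. With both slides at 0 the jaw faces are 38 mm before (pusher) and 38 mm behind (gauge) this point; the jaws are 62 mm wide and reach from 26 to 88 mm above the worktop.
- push_pad (a point): Middle of the orange pad (60 x 60 mm) on the robot-side face of the pusher, 60 mm above the worktop, 56 mm before the bay's middle when home; axes as the stand's. Push here along +x with shut fingers. A lip at each side edge stands out 4 mm (56 mm between them); the steel foot below, up to 34 mm above the worktop, also stands out 4 mm.
- pusher (a joint): Travel of the pusher along the stand's x, in m: 0 home, 0.09 at most. A light spring (30 N/m, 0.6 N at home) brings it back when it is let go. After about 28 mm of travel in all the gaps round the bottle are closed; from then on the gauge moves with the pusher.
- gauge (a joint): Travel of the sprung gauge jaw along the stand's x, in m: 0 at rest, 0.05 at the stop; spring 250 N/m (1 N at rest, 8.5 N at 0.030). Its black pointer moves over the white scale on the stand's right-hand (-y) side: green band from 0.024 to 0.036, red line at 0.044.
- gauge_face (a point): Middle of the gauge jaw's face towards the bottle, 58 mm above the worktop, axes as the stand's; moves with the gauge.
- glass_beaker: Glass beaker, 70 mm diameter, 92 mm tall, bystander; origin at the centre of its underside.
- tape: Roll of beige tape, 68 mm diameter, 19 mm high, lying flat, bystander; origin at the centre of its underside.
- timer: White bench timer 58 x 66 x 20 mm lying flat, bystander; origin at the centre of its underside.
Mind the look-alikes: they are no part of the job. Leave any pink look-alike of the bottle alone.

How it is judged:
On the way, in this order (a step that is already met when the one before it is completed fails the run):
1. the bottle stands upright in the bay, let go, with the gauge at rest (angle between bottle_center's own z axis and vertical below 0.1 rad and y of bottle_center in the frame of bay between -0.012 and 0.012 m and z of bottle_center in the frame of bay between 0.05 and 0.062 m and contact force between each of the fingers, the arm and bottle below 0.3 N and x of bottle_center in the frame of bay between -0.018 and 0.018 m and value of joint gauge below 0.006 m), for 0.2 s.
2. the pusher squeezes the bottle against the gauge jaw with the pointer in the green band for three seconds (value of joint gauge between 0.024 and 0.036 m and contact force between each of pusher, gauge and bottle above 3 N and contact force between any of the fingers, the arm and pusher above 3 N and contact force between each of the fingers, the arm and gauge below 0.3 N and angle between bottle_center's own z axis and vertical below 0.1 rad and y of bottle_center in the frame of bay between -0.012 and 0.012 m and z of bottle_center in the frame of bay between 0.05 and 0.062 m and contact force between each of the fingers, the arm and bottle below 0.3 N), for 3 s.
At the end, for the whole second after the job is handed in: The robot holds the pusher (over 3 N) so that the bottle is squeezed between pusher and gauge jaw (over 3 N each) with the gauge at 24 to 36 mm; the bottle is upright within 0.1 rad, on the bed (within 6 mm), within 12 mm of the bay's middle line, and the robot touches neither bottle nor gauge jaw (all of step 2); the arm keeps its last pose, push and grip.
It fails at once if the gauge is run past the red line (value of joint gauge above 0.044 m).
It fails at once if the glass beaker is moved more than 30 mm or tipped (distance of glass_beaker from where it was at the start of the episode above 0.03 m or angle between glass_beaker's own z axis and vertical above 0.4 rad).
It fails at once if the tape roll is moved more than 30 mm or tipped (distance of tape from where it was at the start of the episode above 0.03 m or angle between tape's own z axis and vertical above 0.4 rad).
It fails at once if the timer is moved more than 30 mm or tipped (distance of timer from where it was at the start of the episode above 0.03 m or angle between timer's own z axis and vertical above 0.4 rad).
It also fails if it takes over 54 s, if anything falls off the work surface, if the arm or the gripper's body presses on something with over 40 N, if the wrist force passes 120 N, or if a joint passes its speed limit or range.

## Working session

There is one attempt and no reset: what is moved stays moved. The work goes in short steps, Python scripts to look and compute and a tool call to move; the robot and the scene stay as the last step left them, time stands still between calls to the robot, and variables do not carry over. Pictures are saved under pics/ and viewed, at most 10 in all, crops included, and the job is handed in when it is done.

Besides the shell and the picture viewer there is one more tool, called after ">>>" as name(argument=value, ...), one argument or row to a line, values as JSON. servo_tool: Moves the arm, as the interface text tells. Shift numbers are shares of 30 cm and turn numbers shares of 60 degrees, none past 1 either way. Its arguments: {"type":"object","properties":{"series":{"type":"array","items":{"type":"array","items":{"type":"number","minimum":-1,"maximum":1}}},"squeeze":{"type":"number"}},"required":["series"]}

```bash
mkdir -p pics; python3 - <<'E'
from rig import monitor,cams
import cv2,numpy as np,pickle
d={}
for n in("scene","top"):
    s=cams.snapshot(n);d[n]=s
    cv2.imwrite(f"pics/{n}0.png",np.array(s["img"])[:,:,::-1])
    print(n,np.round(s["intrinsics"],1).tolist(),np.round(s["R"],3).tolist(),np.round(s["t"],3).tolist())
pickle.dump(d,open("s0.pkl","wb"))
s=monitor.state();print({k:np.round(v,3).tolist() for k,v in s.items()})
E
```

```text
scene [[423.5, 0.0, 280.7], [0.0, 423.5, 211.3], [0.0, 0.0, 1.0]] [[0.825, 0.566, 0.001], [0.496, -0.722, -0.482], [-0.272, 0.398, -0.876]] [-0.386, -0.376, 1.236]
top [[379.6, 0.0, 276.8], [0.0, 379.6, 207.9], [0.0, 0.0, 1.0]] [[0.017, -1.0, 0.019], [-0.998, -0.018, -0.064], [0.065, -0.018, -0.998]] [-0.183, 0.561, 0.864]
{'time': 0.1, 'joint_pos': [-1.389, 0.307, 1.508, 0.0, 1.328, -0.074], 'dq': [-0.002, -0.003, -0.004, -0.0, -0.002, -0.002], 'joint_torque': [0.001, -45.853, -25.261, -0.0, 0.006, -0.0], 'eef_pos': [0.145, -0.556, 0.23], 'tool_rot': [-3.14, -0.0, 0.255], 'wrist_force': [0.594, 0.462, 0.141], 'moment': [-0.023, -0.063, 0.025], 'grasp_force': 0.0, 'grip_width': 0.998}
```

View pics/scene0.png

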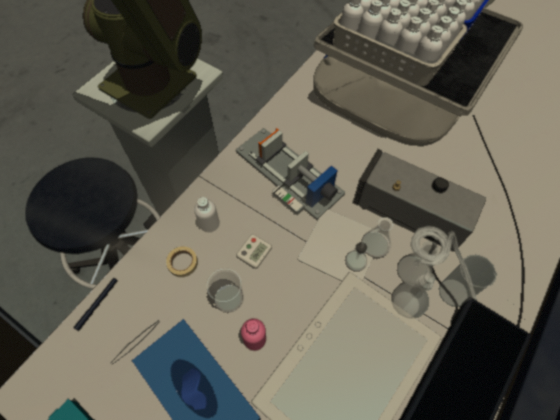

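View pics/top0.png

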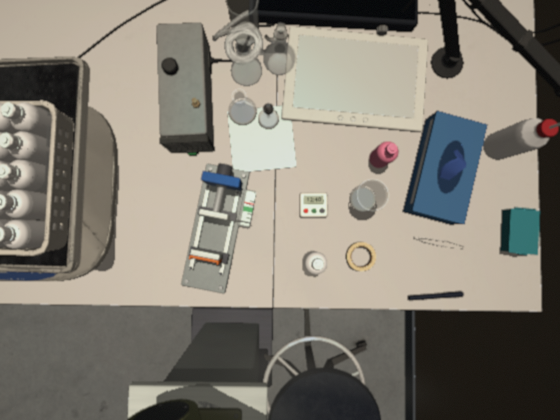

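The scene view shows the white bottle at about (205,212), the stand at (290,172) with the orange pad at (270,143), the timer at (254,251) and the tape at (182,262). In the top view the bottle is at (316,263), and the stand runs from the pad at (205,258) to the blue block at (222,180). I'll take close crops.

```bash
python3 - <<'E'
import pickle,cv2,numpy as np
d=pickle.load(open("s0.pkl","rb"))
a=d["top"]["img"][150:300,170:350][:,:,::-1]; b=d["scene"]["img"][120:270,170:350][:,:,::-1]
cv2.imwrite("pics/c0.png",cv2.resize(np.ascontiguousarray(a),None,fx=4.4,fy=4,interpolation=cv2.INTER_CUBIC)[:, :792])
E
cat > h.py <<'E'
import numpy as np,cv2
def ray(s,p):
    K,R,t=[np.array(s[k]) for k in("intrinsics","R","t")]
    return -R.T@t, R.T@np.linalg.inv(K)@[p[0],p[1],1.]
def onz(s,p,z):
    c,v=ray(s,p); return c+v*(z-c[2])/v[2]
def proj(s,X):
    K,R,t=[np.array(s[k]) for k in("intrinsics","R","t")]
    q=K@(R@np.array(X)+t); return q[:2]/q[2]
def tri(s1,p1,s2,p2):
    c1,v1=ray(s1,p1);c2,v2=ray(s2,p2)
    k=np.linalg.lstsq(np.c_[v1,-v2],c2-c1,rcond=None)[0]
    a,b=c1+k[0]*v1,c2+k[1]*v2
    return (a+b)/2,np.linalg.norm(a-b)
E
```

```text
(no output)
```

View pics/c0.png

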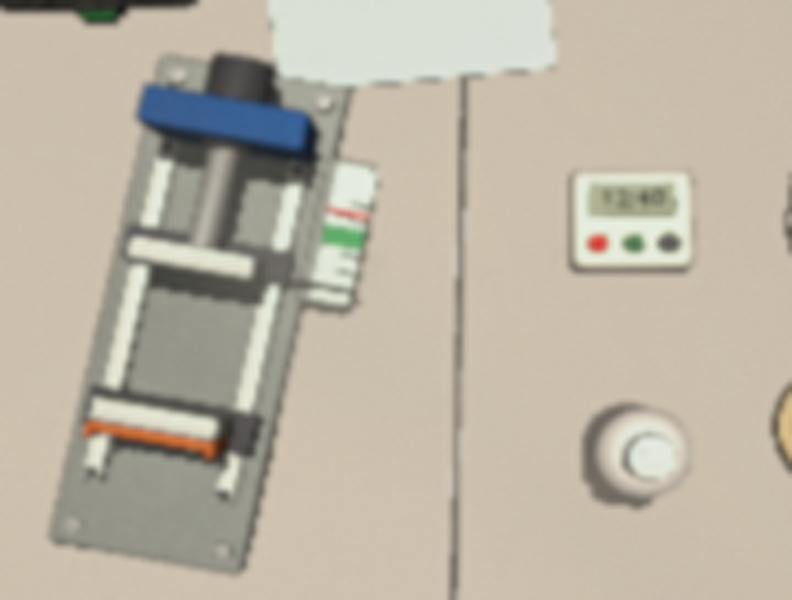

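Crop: bed corners at (52,541), (241,572), (160,56) and (352,90). The bottle cap is at (652,457), and the pointer is at the rest end of the scale, near (350,288).

```bash
python3 - <<'E'
import pickle,cv2,numpy as np
from h import *
d=pickle.load(open("s0.pkl","rb"));T,S=d["top"],d["scene"]
f=lambda x,y:((x+.5)/4.4-.5+170,(y+.5)/4-.5+150)
P=[onz(T,f(*p),.014) for p in((52,541),(241,572),(160,56),(352,90))]
P=np.array(P)[:,:2];print(P.round(4).tolist())
L=np.array([[-.13,.052],[-.13,-.052],[.16,.052],[.16,-.052]])
# rigid fit
A=L-L.mean(0);B=P-P.mean(0);U,s,V=np.linalg.svd(A.T@B);R=(U@V).T
yaw=np.arctan2(R[1,0],R[0,0]);o=P.mean(0)-R@L.mean(0)
print("yaw",yaw,"o",o,"res",(P-(L@R.T+o)).round(4).tolist())
def W(x,y,z):return [*(R@[x,y]+o),z]
# check orange centroids in both views
for n,s in d.items():
    h=cv2.cvtColor(np.array(s["img"]),cv2.COLOR_RGB2HSV)
    m=cv2.inRange(h,(5,150,100),(16,255,255))
    k,l,st,c=cv2.connectedComponentsWithStats(m)
    print(n,[(st[i].tolist(),c[i].round(1).tolist()) for i in range(1,k) if st[i][4]>15])
    for q in((-.056,0,.06),(-.056,.03,.09),(-.056,-.03,.09),(-.038,0,.088),(.038,0,.088)):print(q,proj(s,W(*q)).round(1))
print("bottle top",onz(T,f(652,457),.112))
b=onz(T,f(652,457),.112);print(proj(S,b),proj(S,[b[0],b[1],0]),proj(T,[b[0],b[1],0]))
i=S["img"][185:235,185:225][:,:,::-1]
j=S["img"][120:220,230:350][:,:,::-1]
cv2.imwrite("pics/c1.png",np.hstack([cv2.resize(np.ascontiguousarray(i),(320,400),interpolation=2),cv2.resize(np.ascontiguousarray(j),(480,400),interpolation=2)]))
E
```

```text
[[0.3827, 0.0436], [0.3664, -0.0555], [0.6655, -0.0045], [0.6474, -0.1075]]
yaw -0.17494733477299698 o [ 0.50072957 -0.02836525] res [[0.0009, -0.0019], [0.0028, 0.0015], [-0.0018, 0.0005], [-0.0018, -0.0001]]
scene [([259, 129, 19, 16, 36], [267.8, 136.9])]
(-0.056, 0, 0.06) [269.  142.8]
(-0.056, 0.03, 0.09) [277.3 128.2]
(-0.056, -0.03, 0.09) [259.8 142.2]
(-0.038, 0, 0.088) [273.9 139.8]
(0.038, 0, 0.088) [296.7 157.7]
top [([190, 256, 29, 9, 68], [205.0, 259.3])]
(-0.056, 0, 0.06) [206.  259.2]
(-0.056, 0.03, 0.09) [189.7 257.5]
(-0.056, -0.03, 0.09) [217.6 262.9]
(-0.038, 0, 0.088) [205.5 251.8]
(0.038, 0, 0.088) [212.7 216.7]
bottle top [ 0.44335966 -0.25796667  0.112     ]
[203.64632877 200.24557095] [211.07403382 223.90085857] [311.79082589 259.95021108]
```

View pics/c1.png

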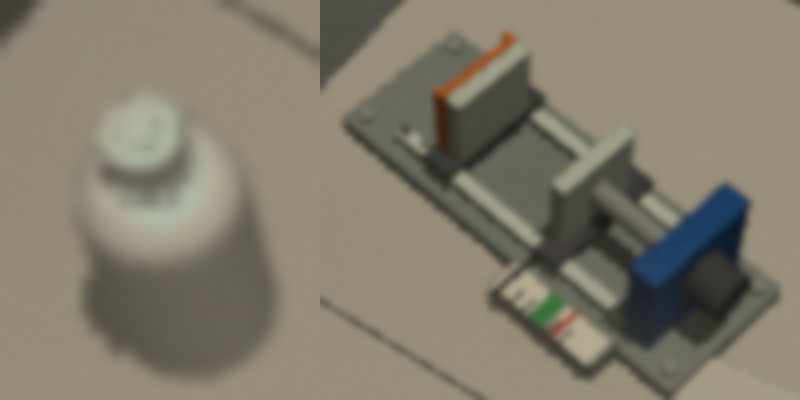

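Bottle at about (0.443,-0.259). Stand origin at (0.501,-0.028) with yaw -0.175, and both views agree. I'll start the approach.

>>> servo_tool(
  series=[
    [0,0,0.2,0.2,-0.11,0,0.9],
    [0,0,0.41,0.38,-0.22,0,0.9],
    [0,0,0.41,0.56,-0.33,0,0.9],
    [0,0,0.41,0.73,-0.42,0,0.9],
    [0,0,0.41,0.73,-0.42,0,0.9],
  ],
)

```text
time: 0.72
eef_pos: [0.3271, -0.376, 0.231]
tool_rot: [-3.14, 0.0, -0.17]
wrist_force: [0.1, 0.9, 0.0]
grip_width: 0.896
grasp_force: 0.0
```

```bash
cat >> h.py <<'E'
from scipy.spatial.transform import Rotation as Ro
def plan(tgt,yaw,st):
    """shift/turn shares (tool axes) to reach tgt, tool down with yaw"""
    R0=Ro.from_euler('xyz',st["tool_rot"]);Rt=Ro.from_euler('xyz',[np.pi,0,yaw])
    print("pose",np.round(st["eef_pos"],4),np.round(st["tool_rot"],3),"t",st["time"],"F",np.round(st["wrist_force"],1))
    print("turn",((R0.inv()*Rt).as_rotvec()/np.radians(60)).round(3),"shift",(R0.inv().apply(np.array(tgt)-st["eef_pos"])/.3).round(3))
E
python3 - <<'E'
from h import *;from rig import monitor
plan([.443,-.259,.14],-.175,monitor.state())
E
```

```text
pose [ 0.3271 -0.376   0.231 ] [-3.14  0.   -0.17] t 0.725 F [0.1 0.9 0. ]
turn [-0.002  0.     0.005] shift [ 0.315 -0.449  0.304]
```

>>> servo_tool(
  series=[
    [0,0,0.005,0.1,-0.15,0,0.9],
    [0,0,0.005,0.2,-0.3,0.1,0.9],
    [0,0,0.005,0.315,-0.449,0.2,0.9],
    [0,0,0.005,0.315,-0.449,0.304,0.9],
    [0,0,0.005,0.315,-0.449,0.304,0.9],
  ],
)

```text
time: 1.35
eef_pos: [0.4397, -0.2619, 0.1377]
tool_rot: [-3.139, 0.006, -0.179]
wrist_force: [-1.3, -0.6, 1.1]
grip_width: 0.901
grasp_force: 0.0
```

```bash
python3 - <<'E'
from h import *;from rig import monitor,cams
T=cams.snapshot("top");S=cams.snapshot("scene")
plan([.443,-.259,.051],-.175,monitor.state())
f=lambda s,c,w:cv2.resize(np.ascontiguousarray(s["img"][c[1]-50:c[1]+50,c[0]-50:c[0]+50][:,:,::-1]),(400,400),interpolation=2)
cv2.imwrite("pics/p1.png",np.hstack([f(T,(316,263),0),f(S,(205,205),0)]))
print(proj(T,[.443,-.259,.14]),proj(S,[.443,-.259,.14]))
E
```

```text
pose [ 0.4412 -0.2639  0.1403] [ 3.141e+00  1.000e-03 -1.810e-01] t 1.45 F [-0.7 -0.4 -0.9]
turn [ 0.     0.001 -0.005] shift [ 0.003 -0.017  0.298]
[320.08831717 265.22674333] [201.08642366 193.78107998]
```

View pics/p1.png

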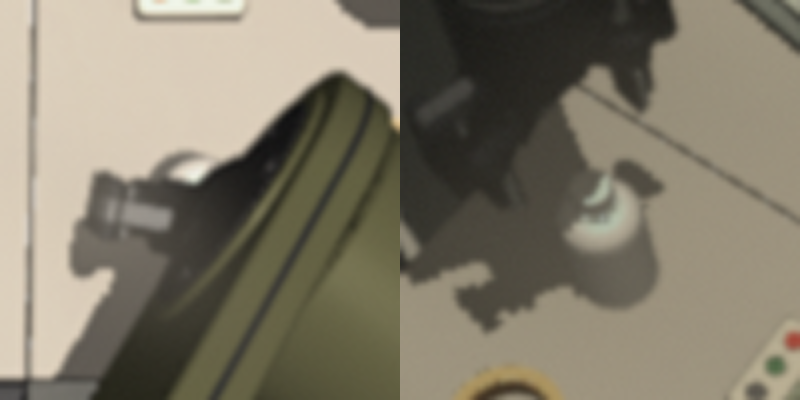

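The right half shows the fingertips straddling the cap: tips near (184,205) and (215,181) in the full image, cap at about (203,201). I'll descend and grip.

>>> servo_tool(
  series=[
    [0,0,0,0,-0.012,0.1,0.9],
    [0,0,0,0,-0.012,0.2,0.9],
    [0,0,0,0,-0.012,0.295,0.9],
    [0,0,0,0,-0.012,0.295,0.9],
    [0,0,0,0,-0.012,0.295,0.4],
  ],
  squeeze=25,
)

```text
time: 2.08
eef_pos: [0.443, -0.261, 0.0532]
tool_rot: [3.14, -0.003, -0.181]
wrist_force: [-0.2, -0.6, 0.1]
grip_width: 0.711
grasp_force: 0.0
```

>>> servo_tool(
  series=[
    [0,0,0,0,0,0,0.3],
    [0,0,0,0,0,0,0.3],
    [0,0,0,0,0,0,0.3],
    [0,0,0,0,0,0,0.3],
    [0,0,0,0,0,0,0.3],
  ],
  squeeze=25,
)

```text
time: 2.7
eef_pos: [0.4434, -0.2608, 0.0536]
tool_rot: [3.139, -0.004, -0.18]
wrist_force: [-2.3, -1.6, 6.4]
grip_width: 0.55
grasp_force: 25.6
```

>>> servo_tool(
  series=[
    [0,0,0,0,0,-0.1,0.3],
    [0,0,0,0,0,-0.2,0.3],
    [0,0,0,0,0,-0.3,0.3],
    [0,0,0,0,0,-0.4,0.3],
    [0,0,0,0,0,-0.45,0.3],
  ],
)

```text
time: 3.32
eef_pos: [0.443, -0.2601, 0.1891]
tool_rot: [3.14, -0.004, -0.18]
wrist_force: [-0.3, 0.0, -1.7]
grip_width: 0.55
grasp_force: 26.6
```

```bash
python3 - <<'E'
from h import *;from rig import monitor
s=monitor.state();print(s["grip_width"],s["grasp_force"])
plan([.5007,-.0284,.185],-.175,s)
E
```

```text
0.5502311978727008 26.609969217097387
pose [ 0.443  -0.2601  0.1891] [ 3.14  -0.004 -0.18 ] t 3.325 F [-0.3  0.  -1.7]
turn [ 0.002 -0.004 -0.005] shift [ 0.051 -0.794  0.012]
```

>>> servo_tool(
  series=[
    [0,0,0,0.01,-0.16,0,0.3],
    [0,0,0,0.02,-0.34,0,0.3],
    [0,0,0,0.04,-0.52,0,0.3],
    [0,0,-0.005,0.05,-0.68,0,0.3],
    [0,0,-0.005,0.051,-0.794,0.01,0.3],
  ],
)

```text
time: 3.95
eef_pos: [0.5, -0.0258, 0.1836]
tool_rot: [-3.141, -0.0, -0.173]
wrist_force: [-0.4, -0.2, -1.5]
grip_width: 0.542
grasp_force: 26.6
```

>>> servo_tool(
  series=[
    [0,0,0,0,0,0.1,0.3],
    [0,0,0,0,0,0.1,0.3],
    [0,0,0,0,0,0.1,0.3],
  ],
)

```text
time: 4.32
eef_pos: [0.4999, -0.0282, 0.154]
tool_rot: [3.142, 0.0, -0.175]
wrist_force: [0.7, 0.3, -0.3]
grip_width: 0.546
grasp_force: 26.6
```

```bash
python3 - <<'E'
from h import *;from rig import monitor,cams
T=cams.snapshot("top");S=cams.snapshot("scene")
plan([.5007,-.0284,.0676],-.175,monitor.state())
f=lambda s,c:cv2.resize(np.ascontiguousarray(s["img"][c[1]-50:c[1]+50,c[0]-50:c[0]+50][:,:,::-1]),(400,400),interpolation=2)
cv2.imwrite("pics/p2.png",np.hstack([f(T,(217,228)),f(S,(285,160))]))
p=np.array(monitor.state()["eef_pos"])
print(proj(T,p),proj(S,p),proj(S,p-[0,0,.0536]))
E
```

```text
pose [ 0.5005 -0.0285  0.1545] [-3.142e+00 -2.000e-03 -1.750e-01] t 4.425 F [-0.1 -0.7 -0.7]
turn [-0.    -0.002 -0.   ] shift [ 0.   -0.    0.29]
[203.80709837 234.42683062] [285.36573498 130.55237799] [285.12924961 145.28685278]
```

View pics/p2.png

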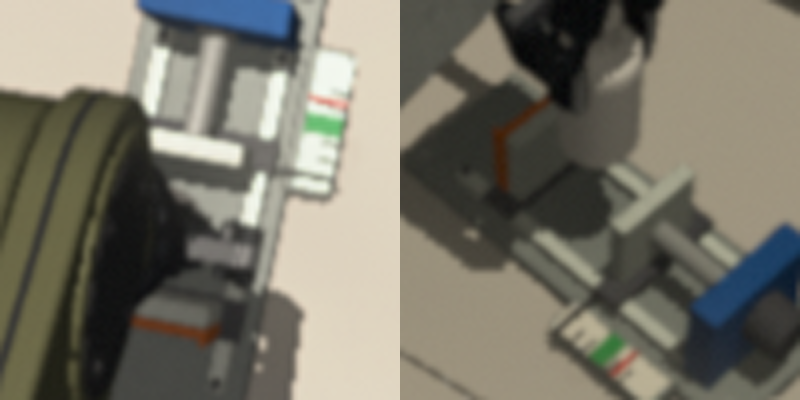

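The bottle hangs over the bay, centred between jaws and rails; its underside is at about (285,147), where predicted. Lowering.

>>> servo_tool(
  series=[
    [0,0,0,0,0,0.08,0.3],
    [0,0,0,0,0,0.16,0.3],
    [0,0,0,0,0,0.22,0.3],
    [0,0,0,0,0,0.25,0.3],
    [0,0,0,0,0,0.262,0.3],
  ],
)

```text
time: 5.05
eef_pos: [0.5002, -0.0283, 0.0752]
tool_rot: [-3.142, -0.001, -0.175]
wrist_force: [0.4, 0.8, -0.5]
grip_width: 0.545
grasp_force: 26.6
```

>>> servo_tool(
  series=[
    [0,0,0,0,0,0.01,0.3],
    [0,0,0,0,0,0.02,0.3],
    [0,0,0,0,0,0.024,0.3],
    [0,0,0,0,0,0.024,0.3],
  ],
)

```text
time: 5.55
eef_pos: [0.4999, -0.0279, 0.0679]
tool_rot: [-3.142, -0.0, -0.175]
wrist_force: [-0.0, -0.1, -0.1]
grip_width: 0.546
grasp_force: 26.6
```

>>> servo_tool(
  series=[
    [0,0,0,0,0,0.003,0.3],
    [0,0,0,0,0,0.003,0.6],
    [0,0,0,0,0,0.003,0.7],
    [0,0,0,0,0,0.003,0.8],
    [0,0,0,0,0,0.003,0.8],
  ],
)

```text
time: 6.18
eef_pos: [0.4998, -0.0279, 0.0669]
tool_rot: [-3.142, 0.0, -0.175]
wrist_force: [0.1, 0.8, -0.1]
grip_width: 0.801
grasp_force: 0.0
```

>>> servo_tool(
  series=[
    [0,0,0,0,0,0,0.8],
    [0,0,0,0,0,-0.1,0.8],
    [0,0,0,0,0,-0.25,0.8],
    [0,0,0,0,0,-0.4,0.8],
    [0,0,0,0,0,-0.4,0.8],
  ],
)

```text
time: 6.8
eef_pos: [0.5028, -0.0283, 0.1907]
tool_rot: [-3.141, -0.009, -0.174]
wrist_force: [0.3, -0.3, 0.0]
grip_width: 0.796
grasp_force: 0.0
```

```bash
python3 - <<'E'
from h import *;from rig import monitor
s=monitor.state();print(s["grip_width"])
o=np.array([.5007,-.0284]);e=np.array([np.cos(.175),-np.sin(.175)])
plan([*(o-.105*e),.19],-.175,s)
plan([*(o-.105*e),.065],-.175,s)
E
```

```text
0.7958992099274879
pose [ 0.5028 -0.0283  0.1907] [-3.141 -0.009 -0.174] t 6.8 F [ 0.3 -0.3  0. ]
turn [-0.    -0.008  0.001] shift [-0.357  0.001 -0.001]
pose [ 0.5028 -0.0283  0.1907] [-3.141 -0.009 -0.174] t 6.8 F [ 0.3 -0.3  0. ]
turn [-0.    -0.008  0.001] shift [-0.36   0.001  0.416]
```

>>> servo_tool(
  series=[
    [0,0,0,-0.15,0,0,0.4],
    [0,0,0,-0.325,0,0,0],
    [0,0,0,-0.325,0,0,0],
    [0,0,0,-0.325,0,0,0],
    [0,0,0,-0.325,0,0,0],
  ],
)

```text
time: 7.42
eef_pos: [0.4054, -0.0112, 0.1869]
tool_rot: [-3.142, -0.001, -0.175]
wrist_force: [0.6, 0.4, 0.4]
grip_width: -0.004
grasp_force: 0.0
```

```bash
python3 - <<'E'
from h import *;from rig import monitor,cams
T=cams.snapshot("top");S=cams.snapshot("scene");s=monitor.state();print(s["grip_width"],np.round(s["joint_pos"],2))
o=np.array([.5007,-.0284]);e=np.array([np.cos(.175),-np.sin(.175)])
plan([*(o-.095*e),.067],-.175,s)
f=lambda s,c:cv2.resize(np.ascontiguousarray(s["img"][c[1]-50:c[1]+50,c[0]-50:c[0]+50][:,:,::-1]),(400,400),interpolation=2)
cv2.imwrite("pics/p3.png",np.hstack([f(T,(217,228)),f(S,(285,160))]))
E
```

```text
0.0015182604101290384 [-0.13  0.11  1.9  -0.    1.13  1.61]
pose [ 0.4051 -0.0112  0.1868] [-3.142 -0.    -0.175] t 7.525 F [-0.5  0.8  0.1]
turn [-0. -0.  0.] shift [0.007 0.001 0.399]
```

View pics/p3.png

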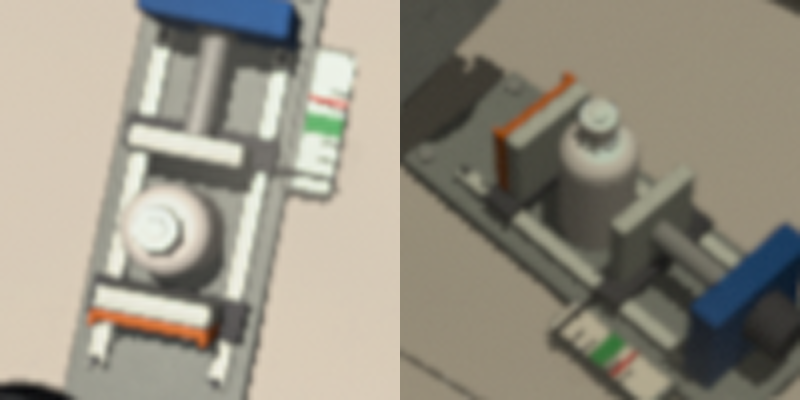

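The bottle stands upright in the bay with its cap at about (206,235) in the top image. The gauge is at rest. I'll descend behind the pad and work out the bottle's offset.

>>> servo_tool(
  series=[
    [0,0,0,0,0,0.15,0],
    [0,0,0,0,0,0.3,0],
    [0,0,0,0.005,0,0.4,0],
    [0,0,0,0.005,0,0.4,0],
  ],
)

```text
time: 8.02
eef_pos: [0.4042, -0.0112, 0.0651]
tool_rot: [3.141, 0.005, -0.175]
wrist_force: [-0.2, 0.2, 0.3]
grip_width: 0.001
grasp_force: 0.0
```

```bash
python3 - <<'E'
from h import *;from rig import monitor,cams
T=cams.snapshot("top");S=cams.snapshot("scene");s=monitor.state()
o=np.array([.5007,-.0284]);c,q=np.cos(.175),-np.sin(.175)
L=lambda p:np.array([[c,q],[-q,c]])@(np.array(p)[:2]-o)
print("bottle in bay",L(onz(T,(205.9,235.1),.126)))
x=tri(T,(205.9,235.1),S,(235+199/4-.4,110+117/4-.4));print(x,L(x[0]))
plan([*(o-.067*np.array([c,q])),.067],-.175,s);print("tcp in stand",L(s["eef_pos"]))
E
```

```text
bottle in bay [-0.00179077  0.00022027]
(array([ 0.49842486, -0.02782618,  0.12295033]), np.float64(0.0013845555909616245)) [-0.0023403   0.00016893]
pose [ 0.4061 -0.0114  0.0671] [-3.142  0.    -0.175] t 8.125 F [ 0.1 -0.7 -0.3]
turn [-0.  0.  0.] shift [0.097 0.001 0.   ]
tcp in stand [-0.09612615  0.00029272]
```

>>> servo_tool(
  series=[
    [0,0,0,0.07,0,0,0],
    [0,0,0,0.1,0,0,0],
    [0,0,0,0.12,0,0,0],
    [0,0,0,0.14,0,0,0],
    [0,0,0,0.16,0,0,0],
  ],
)

```text
time: 8.75
eef_pos: [0.4518, -0.0195, 0.0669]
tool_rot: [3.142, 0.001, -0.174]
wrist_force: [-1.4, 0.6, 2.1]
grip_width: -0.002
grasp_force: 1.1
```

>>> servo_tool(
  series=[
    [0,0,0,0.015,0,0,0],
    [0,0,0,0.03,0,0,0],
    [0,0,0,0.045,0,0,0],
    [0,0,0,0.06,0,0,0],
    [0,0,0,0.07,0,0,0],
  ],
)

```text
time: 9.38
eef_pos: [0.4717, -0.023, 0.0667]
tool_rot: [3.141, 0.003, -0.174]
wrist_force: [-7.0, 0.2, 5.8]
grip_width: 0.001
grasp_force: 3.3
```

```bash
cat > look.py <<'E'
import sys
from h import *;from rig import monitor,cams
T=cams.snapshot("top");S=cams.snapshot("scene");s=monitor.state()
o=np.array([.5007,-.0284]);c,q=np.cos(.175),-np.sin(.175)
print("tcp",np.array([[c,q],[-q,c]])@(np.array(s["eef_pos"])[:2]-o),s["eef_pos"][2],"Fx",np.dot([c,q],np.array(s["wrist_force"])[:2]),s["time"])
f=lambda s,c:cv2.resize(np.ascontiguousarray(s["img"][c[1]-50:c[1]+50,c[0]-50:c[0]+50][:,:,::-1]),(400,400),interpolation=2)
cv2.imwrite(f"pics/{sys.argv[1]}.png",np.hstack([f(T,(225,215)),f(S,(290,170))]))
E
python3 look.py p4
```

```text
tcp [-0.02915222  0.00024119] 0.06664337443685737 Fx -5.511579369167139 9.475
```

View pics/p4.png

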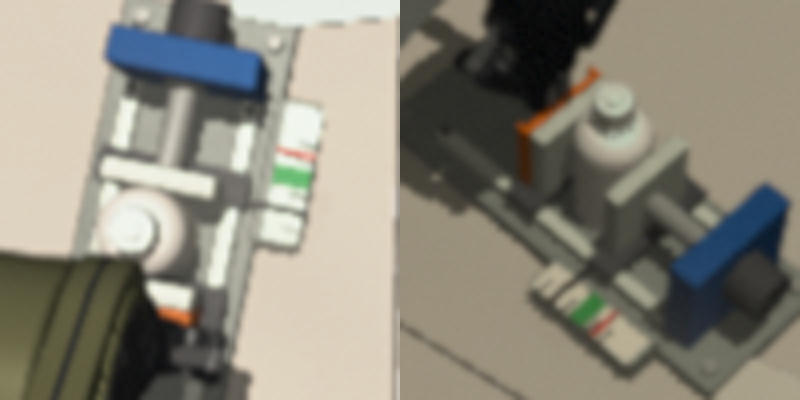

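The bottle is squeezed and upright. The pointer is at crop row ~207, against 177 for the green band's centre and 154 for the red line, so the gauge reads about 12 mm. That leaves about 18 mm to push.

>>> servo_tool(
  series=[
    [0,0,0,0.015,0,0,0],
    [0,0,0,0.03,0,0,0],
    [0,0,0,0.042,0,0,0],
    [0,0,0,0.052,0,0,0],
    [0,0,0,0.06,0,0,0],
  ],
)

```text
time: 10.1
eef_pos: [0.4864, -0.0256, 0.0664]
tool_rot: [3.141, 0.009, -0.174]
wrist_force: [-11.8, 1.9, 9.5]
grip_width: -0.002
grasp_force: 5.7
```

>>> servo_tool(
  series=[
    [0,0,0,0,0,0,0],
    [0,0,0,0,0,0,0],
    [0,0,0,0,0,0,0],
  ],
)

```text
time: 10.48
eef_pos: [0.4868, -0.0257, 0.0664]
tool_rot: [3.141, 0.008, -0.174]
wrist_force: [-10.0, 0.4, 8.0]
grip_width: -0.0
grasp_force: 5.1
```

```bash
python3 look.py p5
```

```text
tcp [-0.01424686  0.00023888] 0.0663941153840153 Fx -9.57780015028008 10.575
```

View pics/p5.png

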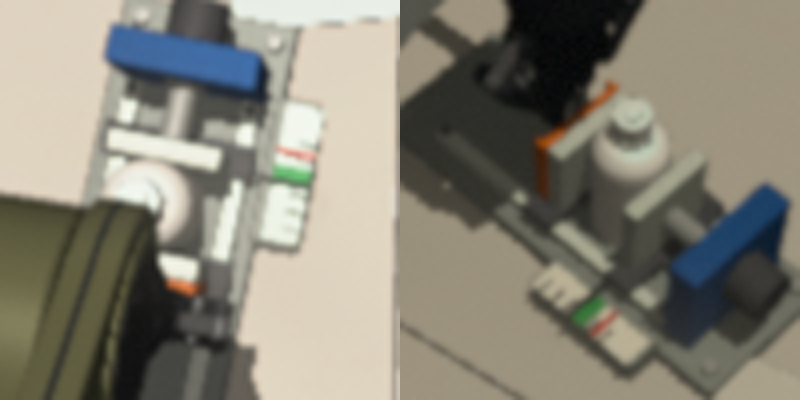

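The pointer is in the lower part of the green band, at about 26–27 mm. I'll nudge it about 3 mm to the middle, then hold.

>>> servo_tool(
  series=[
    [0,0,0,0.005,0,0,0],
    [0,0,0,0.011,0,0,0],
    [0,0,0,0.011,0,0,0],
    [0,0,0,0.011,0,0,0],
    [0,0,0,0.011,0,0,0],
  ],
)

```text
time: 11.2
eef_pos: [0.4893, -0.0261, 0.0664]
tool_rot: [3.141, 0.009, -0.174]
wrist_force: [-10.7, 0.8, 9.0]
grip_width: 0.001
grasp_force: 5.7
```

>>> servo_tool(
  series=[
    [0,0,0,0,0,0,0],
    [0,0,0,0,0,0,0],
    [0,0,0,0,0,0,0],
    [0,0,0,0,0,0,0],
    [0,0,0,0,0,0,0],
  ],
)

```text
time: 11.82
eef_pos: [0.4893, -0.0262, 0.0664]
tool_rot: [3.141, 0.009, -0.174]
wrist_force: [-12.0, 0.8, 9.1]
grip_width: 0.001
grasp_force: 5.7
```

```bash
python3 look.py p6
```

```text
tcp [-0.01162766  0.00024473] 0.06637781173324951 Fx -11.343489069592575 11.925
```

View pics/p6.png

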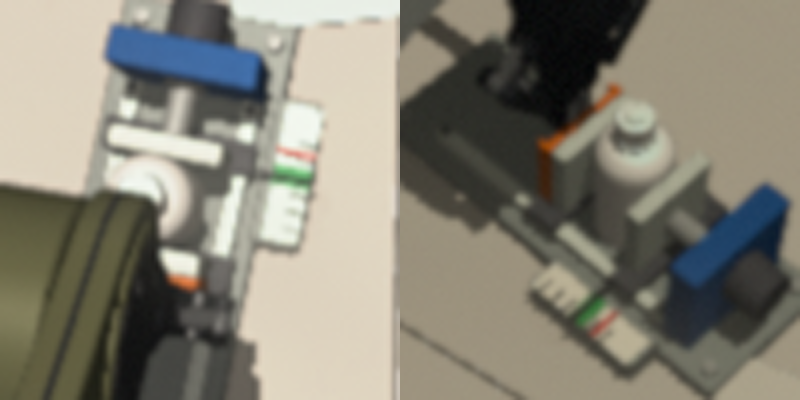

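The pointer is now in the middle of the green band, at crop row ~176, and the bottle is upright. Holding for over 3 s.

>>> servo_tool(
  series=[
    [0,0,0,0,0,0,0],
    [0,0,0,0,0,0,0],
    [0,0,0,0,0,0,0],
    [0,0,0,0,0,0,0],
    [0,0,0,0,0,0,0],
  ],
)

```text
time: 12.55
eef_pos: [0.4893, -0.0261, 0.0664]
tool_rot: [3.141, 0.009, -0.174]
wrist_force: [-11.0, 1.2, 9.8]
grip_width: 0.001
grasp_force: 5.7
```

>>> servo_tool(
  series=[
    [0,0,0,0,0,0,0],
    [0,0,0,0,0,0,0],
    [0,0,0,0,0,0,0],
    [0,0,0,0,0,0,0],
    [0,0,0,0,0,0,0],
  ],
)

```text
time: 13.18
eef_pos: [0.4893, -0.0261, 0.0664]
tool_rot: [3.141, 0.009, -0.174]
wrist_force: [-11.3, 1.0, 8.9]
grip_width: -0.005
grasp_force: 5.7
```

>>> servo_tool(
  series=[
    [0,0,0,0,0,0,0],
    [0,0,0,0,0,0,0],
    [0,0,0,0,0,0,0],
    [0,0,0,0,0,0,0],
    [0,0,0,0,0,0,0],
  ],
)

```text
time: 13.8
eef_pos: [0.4893, -0.0261, 0.0664]
tool_rot: [3.141, 0.009, -0.174]
wrist_force: [-11.6, 1.6, 9.0]
grip_width: -0.003
grasp_force: 5.7
```

>>> servo_tool(
  series=[
    [0,0,0,0,0,0,0],
    [0,0,0,0,0,0,0],
    [0,0,0,0,0,0,0],
    [0,0,0,0,0,0,0],
    [0,0,0,0,0,0,0],
  ],
)

```text
time: 14.42
eef_pos: [0.4893, -0.0261, 0.0664]
tool_rot: [3.141, 0.009, -0.174]
wrist_force: [-11.0, 1.4, 9.4]
grip_width: 0.001
grasp_force: 5.7
```

>>> servo_tool(
  series=[
    [0,0,0,0,0,0,0],
    [0,0,0,0,0,0,0],
    [0,0,0,0,0,0,0],
    [0,0,0,0,0,0,0],
    [0,0,0,0,0,0,0],
  ],
)

```text
time: 15.05
eef_pos: [0.4893, -0.0261, 0.0664]
tool_rot: [3.141, 0.009, -0.174]
wrist_force: [-10.9, 0.8, 9.1]
grip_width: -0.003
grasp_force: 5.7
```

>>> servo_tool(
  series=[
    [0,0,0,0,0,0,0],
    [0,0,0,0,0,0,0],
    [0,0,0,0,0,0,0],
    [0,0,0,0,0,0,0],
    [0,0,0,0,0,0,0],
  ],
)

```text
time: 15.68
eef_pos: [0.4893, -0.0262, 0.0664]
tool_rot: [3.141, 0.009, -0.174]
wrist_force: [-11.4, 2.2, 9.1]
grip_width: -0.001
grasp_force: 5.7
```

```bash
python3 -c "
from rig import workorder
print(workorder.finish_job())"
```

```text
the job is handed in; nothing more can be done
None
```

The bottle stands upright in the bay, and I held the pusher with the pointer mid-green for over 4 s and handed the job in still holding it at about 16 s; no verdict was returned.

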